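# Pack the bracket kit and close the hold-down

### The arm

A 6-joint arm with a two-finger parallel gripper is mounted at the origin on the work surface. World frame = base frame: x ahead of the robot, y to its left, z up, the work surface at z = 0. Lengths are in mm, angles in rad, forces in N, time in s.
With the tool pointing down it reaches from about 275 to 825 mm from the base axis. Payload 4.9 kg.
Tool frame: the origin (TCP) lies at the very end of the fingers, on their centre line; the grasp point (between the pads) lies 19 mm behind it; z points along the fingers, y is the direction in which the jaws open and shut (so a half turn about z gives the same grasp; the last joint's range is limited). The gripper opens to 85 mm and grips with 20 to 120 N. Pads are 22 mm wide; open, the fingers measure 114 mm over their backs; the gripper's body (76 mm by 85 mm) begins 54 mm behind the grasp point. The pads swing forward as they close: fully open they stand 13 mm farther back than shut.
Start: joints at [1.033, 0.326, -0.193, 1.052, 0, 1.437], TCP at [216.1, 505.786, 231.281] pointing down, gripper open.
Joint ranges: [-2.65, 2.65], [-0.97, 1.79], [-1.3, 1.35], [-1.93, 2.1], [-1.47, 1.37], [-3.14, 3.14]. Speed limits (rad/s): [2.57, 2.57, 3.14, 3.14, 3.14, 3.14].

### API

Orientations are given as [roll, pitch, yaw] about the fixed x, y, z axes, in that order (R = Rz(yaw) Ry(pitch) Rx(roll)).
In Python, from bench import bot, solve_ik, imaging gives the robot as it stands. Calls block until the motion is done:
- bot.move_ptp(position, orientation): joint-space move of the TCP to a pose.
- bot.movel(position, rot=None, max_speed=150, threshold=None): straight line of the TCP; rot=None keeps the orientation; max_speed is the mean speed in mm/s. With threshold (N) it stops when the force on the tool has changed by that much, and returns True; else False.
- bot.move_j(angles): joint-space move.
- bot.grip(opening, effort=None): opening from 0.0 (shut) to 1.0 (fully open); effort is the grip in N (None keeps the last); returns when the fingers have stopped.
- bot.dwell(seconds).
- solve_ik(position, orientation): joint angles nearest the present ones, or None.
- bot.get_state(): the state.
- imaging.capture(name): name is "scene" or "side" or "wrist"; returns the picture (420x560x3 uint8, blue, green, red); there is no depth.
- imaging.camera_model(name): a dict with "K" (3x3 intrinsics, pixels), "position" and "rotation" of the camera in the world. Camera axes: x right, y up, looking along -z (the intrinsics and any distortion apply to the point x, -y, -z); pixel columns grow to the right and rows downward; lengths in mm; the calibration is good to about 2 mm. A picture is of the moment at which its call begins: read the wrist's pose just before it. camera_model takes no time and is no camera call; for the wrist camera it gives the pose at the moment of the call.
A pose or a line that the arm cannot do raises bot.IKError and nothing moves.
- bot.sign_off(): hands the job in, once; it reports no verdict.
The state is a dict: "t": time; "qpos": joint angles; "joint_velocities": joint speeds; "effort": joint torques, N m; "tcp_pos": TCP position; "orientation": TCP orientation; "contact_force": force on the tool from outside, world axes, zero at the start; "wrist_torque": the same for the moment, N m; "opening": opening from 0.0 (shut) to 1.0 (fully open).
Only numpy, scipy, OpenCV 4.12 (cv2) and the standard library are available. Lean on these libraries where they do the work, as an engineer would, in place of code of your own. Each camera call takes 0.05 s, during which the arm holds its last target. There are 200 camera calls.

### The job

Pack the yellow L-plate and the two T-plates, blue and red, side by side in the kit tray so that all three lie flat on its floor, turned so that together they fill it. Then slide the bridge with the orange handle fully home over the packed tray, let go, and leave everything else on the table where it is.

Things in the scene. Friction and masses are not known exactly. Their poses are not given: they have to be found in the camera images.
- l_plate: Yellow L-plate, 8 mm thick, about 0.2 kg: bar 131 (along x) x 41 mm; a leg 41 mm wide, flush with the bar's -x end, reaches 45 mm beyond its +y side. Steel grip tab upright on it: 12 mm thick along x, 26 mm along y, top 46 mm above the underside. Origin: on the underside below the tab's centre, which lies 11 mm towards -x and 5 mm towards +y from the bar's centre. z up.
- t_blue: Blue T-plate, 8 mm thick, about 0.2 kg: bar 131 (along x) x 41 mm; a leg 41 mm wide at mid-bar reaches 45 mm beyond the bar's +y side. Steel grip tab upright on it: 12 mm thick along x, 26 mm along y, top 46 mm above the underside. Origin: on the underside below the tab's centre, which lies 9 mm towards +y from the bar's centre. z up.
- t_red: Red T-plate, 8 mm thick, about 0.2 kg: bar 131 (along x) x 41 mm; a leg 41 mm wide at mid-bar reaches 45 mm beyond the bar's +y side. Steel grip tab upright on it: 12 mm thick along x, 26 mm along y, top 46 mm above the underside. Origin: on the underside below the tab's centre, which lies 9 mm towards +y from the bar's centre. z up.
- tray: Fixed kit tray, white floor, grey walls. Inside 184 (its x) x 139 mm (its y), 8 mm walls to 17 mm above the table. Origin: centre, at table level, z up. The plates fill it as 4 x 3 cells of 45 mm, four cells each, with about 4 mm of play. Dark rails 12 mm tall (22 mm at their end stops) run outside both long sides, 80 to 97 mm from the centre line, x = -190 to +28 mm.
- tray_floor (a point): Centre of the tray's inner floor, 5 mm above the table; axes as the tray's.
- gate (a joint): Aluminium hold-down bridge across the tray's y, 24 mm wide, underside 56 and beam top 66 mm above the table: clears plates lying flat, not stacked ones. Slides along the tray's +x with about 2 N friction, stays where left. Value in m: 0 = parked outside, its centre at tray x = -145 mm; 0.145 = home against its stop, centre at x = 0.
- gate_handle (a point): Centre of the top of the bridge's orange upright handle, 102 mm above the table; 14 mm thick along the tray's x, 30 mm wide along its y, 36 mm tall above the beam, central on the bridge. Axes as the tray's.
- brake_disc: Bystander: steel brake disc, 120 mm across, 8 mm thick, lying flat. To be left alone.
- oil_bottle: Bystander: yellow oil bottle with red cap, 56 mm across, 150 mm tall. To be left alone.
- screwdriver: Bystander: screwdriver lying flat. To be left alone.
- wrench: Bystander: wrench lying flat. To be left alone.
- spacer: Bystander: dark steel spacer block, 50 x 35 x 25 mm. To be left alone.
- bolt: Bystander: bolt standing on its 26 mm head, 39 mm tall. To be left alone.
- screw_bin: Bystander: small empty blue bin, 110 x 90 x 50 mm. To be left alone.
There are look-alikes about, which are no part of the job. Several things look just like the t_red: the one meant starts farthest to the robot's left.

How it is judged (in metres and radians):
On the way, in this order (a step that is already met when the one before it is completed fails the run):
1. all three plates lie flat on the tray's floor, side by side (z of l_plate in the frame of tray between 0.0025 and 0.0075 m and x of l_plate in the frame of tray between -0.085 and 0.085 m and y of l_plate in the frame of tray between -0.065 and 0.065 m and angle between each of l_plate, t_blue, t_red's own z axis and vertical below 0.035 rad and z of t_blue in the frame of tray between 0.0025 and 0.0075 m and x of t_blue in the frame of tray between -0.085 and 0.085 m and y of t_blue in the frame of tray between -0.065 and 0.065 m and z of t_red in the frame of tray between 0.0025 and 0.0075 m and x of t_red in the frame of tray between -0.085 and 0.085 m and y of t_red in the frame of tray between -0.065 and 0.065 m), for 0.2 s.
2. the bridge is fully home over the packed tray (all of step 1 and value of joint gate above 0.138 m), for 0.2 s.
At the end, for the whole second after the job is handed in: All three plates lie at rest flat on the tray's floor (underside within 2.5 mm of it, tilt under 2 degrees, inside the walls) and the bridge is within 7 mm of fully home (all of step 2 and linear speed of each of l_plate, t_blue, t_red below 0.02 m/s); the robot touches nothing.
It fails at once if a bystander is moved by more than 30 mm (distance of any of brake_disc, oil_bottle, screwdriver, wrench, spacer, bolt, screw_bin from where it was at the start of the episode above 0.03 m).
It also fails if it takes over 72 s, if anything falls off the work surface, if the arm or the gripper's body presses on something with over 40 N, if the wrist force passes 120 N, or if a joint passes its speed limit or range.

## Working session

There is one attempt and no reset: what is moved stays moved. The work goes in short steps, each a Python script; the robot and the scene stay as the last script left them, time stands still between calls to the robot, and variables do not carry over. Pictures are saved under pics/ and viewed, about 8 in all and at most 12, crops included, and the job is handed in when it is done.

```bash
mkdir -p pics; ls; python3 - <<'E'
from bench import bot, solve_ik, imaging
import cv2
for n in("scene","side"):
    im=imaging.capture(n); cv2.imwrite(f"pics/{n}0.png",im)
    m=imaging.camera_model(n); print(n,m)
m=imaging.camera_model("wrist"); print(m); s=bot.get_state(); print(s)
E
```

```text
pics
scene {'K': array([[420.96286806,   0.        , 272.29756822],
       [  0.        , 420.96286806, 205.91951164],
       [  0.        ,   0.        ,   1.        ]]), 'position': array([1310.77636655,   49.92660892,  679.46988966]), 'rotation': array([0.93649459, 0.0042473 , 1.63962471])}
side {'K': array([[542.95650822,   0.        , 274.86525121],
       [  0.        , 542.95650822, 205.49178869],
       [  0.        ,   0.        ,   1.        ]]), 'position': array([  150.17053731, -1051.76791277,  1081.53570291]), 'rotation': array([ 0.85355323, -0.01726641, -0.33593866])}
{'K': array([[328.54939882,   0.        , 270.21704209],
       [  0.        , 328.54939882, 208.21127624],
       [  0.        ,   0.        ,   1.        ]]), 'position': array([150.97789352, 534.91809644, 373.24024291]), 'rotation': array([-2.83969604e-01,  3.43068781e-04,  1.16747495e+00])}
{'t': 0.1, 'qpos': array([ 1.03281917e+00,  3.26867385e-01, -1.93459829e-01,  1.05198627e+00,
        4.04231505e-05,  1.43662948e+00]), 'joint_velocities': array([ 0.00088105, -0.00216208,  0.0026169 , -0.00144901, -0.00037115,
        0.00012304]), 'effort': array([ 3.96969308e-04, -4.44239616e+01,  2.63037568e+01,  7.84228498e-03,
       -8.17219734e-05, -1.49541086e-05]), 'tcp_pos': array([215.81158291, 505.34708385, 230.59055321]), 'orientation': array([-3.14009454e+00, -2.43001648e-04,  2.73778213e+00]), 'contact_force': array([-0.12429092,  0.16098165, -1.16403467]), 'wrist_torque': array([ 0.00850333,  0.00045382, -0.02941762]), 'opening': 1.0017804354807445}
```

View pics/scene0.png

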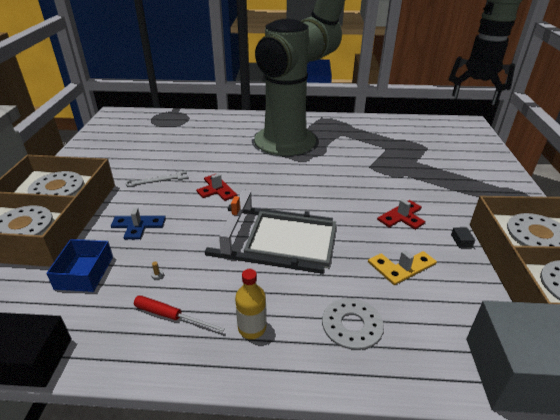

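The scene view, taken facing the robot, shows two red T-plates, at (217,188) and (403,214). Image right is the robot's left (+y), so (403,214) should be t_red. Blue is at (138,222), yellow at (402,264), the tray at (292,240) and the parked bridge at (237,222).

View pics/side0.png

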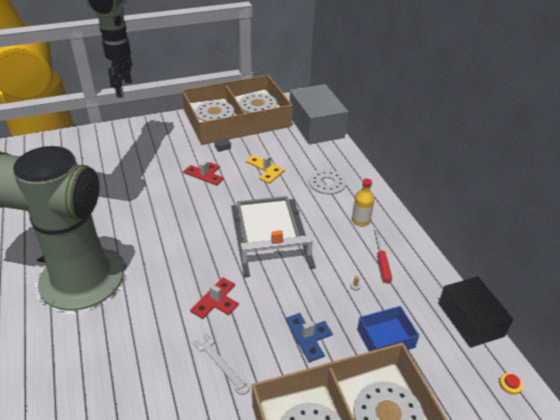

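```bash
cat > h.py <<'E'
import numpy as np, cv2
from scipy.spatial.transform import Rotation as R
def ray(m,uv,z):
    uv=np.atleast_2d(uv).astype(float);K=m["K"]
    d=np.c_[(uv[:,0]-K[0,2])/K[0,0],-(uv[:,1]-K[1,2])/K[1,1],-np.ones(len(uv))]
    d=R.from_euler('xyz',m["rotation"]).apply(d);p=np.array(m["position"])
    return p+d*((z-p[2])/d[:,2])[:,None]
def proj(m,P):
    P=np.atleast_2d(P).astype(float);c=R.from_euler('xyz',m["rotation"]).inv().apply(P-m["position"])
    return np.c_[m["K"][0,2]-m["K"][0,0]*c[:,0]/c[:,2],m["K"][1,2]+m["K"][1,1]*c[:,1]/c[:,2]]
HSV={'red':[(0,130,60),(6,255,255)],'blue':[(110,130,40),(128,255,255)],'yellow':[(18,150,100),(32,255,255)]}
def mask(im,c):
    return cv2.inRange(cv2.cvtColor(im,cv2.COLOR_BGR2HSV),*[np.array(x) for x in HSV[c]])
E
python3 - <<'E'
from h import *
from bench import imaging
for n in("scene","side"):
    im=cv2.imread(f"pics/{n}0.png");m=imaging.camera_model(n)
    for c in HSV:
        for k in cv2.findContours(mask(im,c),0,2)[0]:
            if cv2.contourArea(k)>60:
                M=cv2.moments(k);p=[M['m10']/M['m00'],M['m01']/M['m00']]
                print(n,c,cv2.contourArea(k),np.round(p),ray(m,p,8)[0].round())
im=cv2.imread("pics/scene0.png");cr=cv2.resize(im[165:300,340:480],None,fx=5,fy=4.4,interpolation=2);cv2.imwrite("pics/crop.png",cr)
E
```

```text
scene red 471.0 [155. 307.] [ 761. -229.    8.]
scene red 157.0 [249. 276.] [664. -50.   8.]
scene red 447.0 [402. 217.] [426. 323.   8.]
scene red 327.0 [217. 190.] [ 335. -179.    8.]
scene blue 2124.0 [ 77. 265.] [ 655. -443.    8.]
scene blue 205.0 [139. 227.] [ 513. -345.    8.]
scene blue 72.0 [ 77. 117.] [-120. -794.    8.]
scene blue 453.0 [319.  71.] [-693.  130.    8.]
scene blue 3273.0 [180.  34.] [-1316.  -697.     8.]
scene blue 3439.5 [111.  35.] [-1271. -1104.     8.]
scene blue 77.5 [47.  6.] [-2063. -1913.     8.]
scene yellow 382.0 [247. 299.] [727. -46.   8.]
scene yellow 829.0 [401. 266.] [611. 288.   8.]
scene yellow 124.0 [ 65. 113.] [-156. -858.    8.]
scene yellow 1934.0 [40. 72.] [ -610. -1198.     8.]
scene yellow 982.0 [345.  56.] [-931.  270.    8.]
scene yellow 240.0 [253.  44.] [-1127.  -228.     8.]
scene yellow 145.5 [352.   5.] [-2228.   415.     8.]
scene yellow 340.0 [267.   4.] [-2213.  -239.     8.]
scene yellow 1178.0 [19. 15.] [-1764. -1968.     8.]
side red 118.5 [512. 381.] [ 878. -616.    8.]
side red 632.5 [216. 301.] [ 313. -191.    8.]
side red 161.5 [384. 265.] [ 772. -217.    8.]
side red 282.5 [205. 174.] [410. 321.   8.]
side blue 484.5 [307. 337.] [ 490. -365.    8.]
side blue 1340.5 [387. 329.] [ 680. -403.    8.]
side yellow 115.5 [509. 386.] [ 864. -625.    8.]
side yellow 238.0 [364. 198.] [846.  52.   8.]
side yellow 308.0 [266. 169.] [606. 284.   8.]
side yellow 801.0 [ 35. 123.] [-96. 795.   8.]
side yellow 2782.5 [26. 73.] [-127. 1207.    8.]
side yellow 401.5 [ 8. 16.] [-205. 1853.    8.]
```

Both views agree: the candidates are red A at scene (402,217) / side (205,174), y≈+322, and red B at scene (217,190) / side (216,301), y≈-185. A is farther to the robot's left, so A is t_red. Next I take wrist views from above, which also serve as the enlarged confirmation.

```bash
python3 - <<'E'
from h import *
from bench import bot, imaging
import pickle
out={}
for k,p in dict(L=(480,300,290),T=(500,30,290),B=(470,-330,290)).items():
    bot.move_ptp(list(p),[np.pi,0,np.pi]); bot.dwell(0.25)
    m=imaging.camera_model("wrist"); im=imaging.capture("wrist"); out[k]=(im,m)
    cv2.imwrite(f"pics/w{k}.png",im); print(k,bot.get_state()['t'],m['position'],m['rotation'])
pickle.dump(out,open("w.pkl","wb"))
s=[cv2.resize(out[k][0],(400,300)) for k in"LTB"]
s.append(cv2.resize(cv2.imread("pics/crop.png"),(400,300)))
cv2.imwrite("pics/mont.png",np.vstack([np.hstack(s[:2]),np.hstack(s[2:])]))
E
```

```text
L 1.6833 [408.69357391 301.96561475 432.54924734] [-2.84466245e-01 -1.46083056e-03  1.57278223e+00]
T 3.0333 [429.37675246  32.21214741 432.58601457] [-0.28466144 -0.00162038  1.57320487]
B 4.6833 [ 399.76930742 -327.83770876  432.81236064] [-2.84948079e-01 -1.41975404e-03  1.57299707e+00]
```

View pics/mont.png

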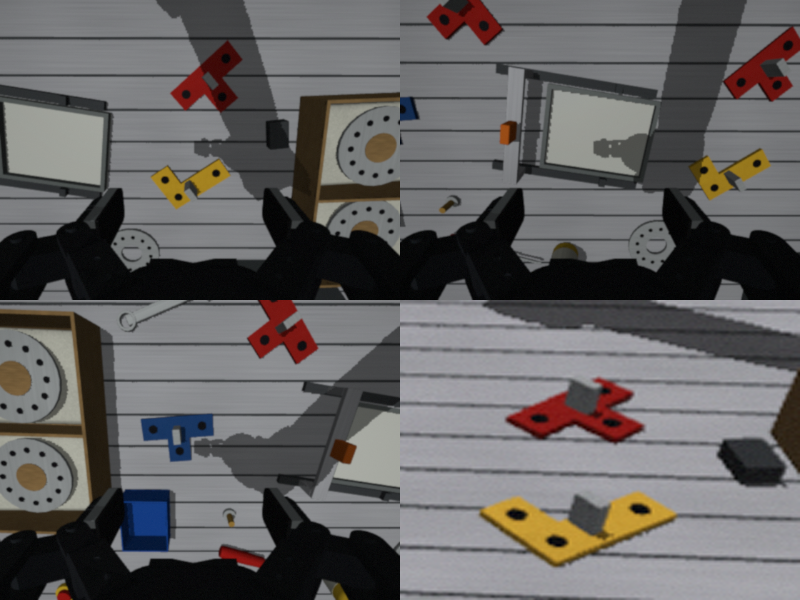

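The wrist views confirm it. Top-left (L) has t_red A at about (207,75) with the yellow L just beyond it. Bottom-left (B) has blue at (178,433) and the decoy red B at its top. Top-right (T) has the tray, with the bridge at its -y end and tray +x pointing along world +y.

```bash
cat >> h.py <<'E'
def rect(P):
    (c,s,a)=cv2.minAreaRect(P[:,:2].astype(np.float32)); a=np.radians(a)
    if s[0]<s[1]: s=s[::-1]; a+=np.pi/2
    return np.array(c),s,a
def plate(im,m,col,near,z=8,vmin=None):
    h=cv2.cvtColor(im,cv2.COLOR_BGR2HSV)
    lo,hi=[np.array(x) for x in HSV[col]]; lo=lo.copy(); lo[2]=25; lo[1]=110
    k=cv2.inRange(h,lo,hi)
    if col=='red': k|=cv2.inRange(h,np.array((174,110,25)),np.array((180,255,255)))
    k=cv2.morphologyEx(k,cv2.MORPH_OPEN,np.ones((2,2)))
    n,lab,st,ce=cv2.connectedComponentsWithStats(k)
    P=[];near=np.array(near)
    for i in range(1,n):
        if st[i,4]>25 and np.linalg.norm(ray(m,ce[i],z)[0,:2]-near)<70:
            v,u=np.nonzero(lab==i); P.append(np.c_[u,v])
    P=ray(m,np.vstack(P),z)[:,:2]
    c,s,a=rect(P); ctr=P.mean(0)
    def loc(a): return Rm(a).T@(ctr-c)
    if loc(a)[1]>0: a+=np.pi      # material sits on bar (-y) side
    print(col,'rect',c.round(1),np.round(s,1),np.degrees(a).round(1),'centroid local',loc(a).round(1))
    off=np.array([-11,-17.5] if col=='yellow' else [0,-13.5])
    return c+Rm(a)@off,a
def Rm(a): return np.array([[np.cos(a),-np.sin(a)],[np.sin(a),np.cos(a)]])
def tray(im,m,near,vlo=110):
    h=cv2.cvtColor(im,cv2.COLOR_BGR2HSV)
    return h
E
python3 - <<'E'
from h import *
import pickle
w=pickle.load(open("w.pkl","rb"))
for k,c,n in(("L",'red',(418,322)),("L",'yellow',(608,286)),("T",'yellow',(608,286)),("B",'blue',(500,-355))):
    o,a=plate(*w[k],c,n);print(k,c,o.round(1),np.degrees(a).round(1))
im,m=w["T"]; h=cv2.cvtColor(im,cv2.COLOR_BGR2HSV)
print(im[185,300],im[200,250],im[60,250],im[150,330],im[185,425-10])
o=cv2.inRange(h,np.array((5,150,80)),np.array((15,255,255)));n,l,st,ce=cv2.connectedComponentsWithStats(o);print(st,ce)
for i in range(1,n):
    if st[i,4]>50:print(ray(m,ce[i],100))
cv2.imwrite("pics/t.png",cv2.resize(im[75:280,120:380],None,fx=3,fy=2.9))
E
```

```text
red rect [421.4 339.8] [130.8  87.1] 310.9 centroid local [ -1.5 -13. ]
L red [411.1 331. ] 310.9
yellow rect [589.5 298.3] [131.9  87.6] 124.7 centroid local [-8.9 -9.7]
L yellow [610.2 299.2] 124.7
yellow rect [589.3 298. ] [132.8  91. ] 124.0 centroid local [-10.1  -9.7]
T yellow [609.9 298.7] 124.0Traceback (most recent call last):
  File "<stdin>", line 5, in <module>
  File "h.py", line 29, in plate
    P=ray(m,np.vstack(P),z)[:,:2]
            ~~~~~~~~~^^^
    return _nx.concatenate(arrs, 0, dtype=dtype, casting=casting)
           ~~~~~~~~~~~~~~~^^^^^^^^^^^^^^^^^^^^^^^^^^^^^^^^^^^^^^^
ValueError: need at least one array to concatenate
```

```bash
sed -i "s/'blue':\[(110,130,40)/'blue':[(100,130,40)/" h.py
python3 - <<'E'
from h import *
import pickle
w=pickle.load(open("w.pkl","rb"))
im,m=w["B"];print(cv2.cvtColor(im,cv2.COLOR_BGR2HSV)[185,225], ray(m,(249,185),8))
o,a=plate(im,m,'blue',(482,-352));print(o.round(1),np.degrees(a).round(1))
im,m=w["T"]; h=cv2.cvtColor(im,cv2.COLOR_BGR2HSV)
print(im[185,300],im[200,250],im[60,250],im[150,330],im[185,425-10])
o=cv2.inRange(h,np.array((5,150,80)),np.array((15,255,255)));n,l,st,ce=cv2.connectedComponentsWithStats(o)
for i in range(1,n):
    if st[i,4]>50:print(st[i],ce[i],ray(m,ce[i],100))
cv2.imwrite("pics/t.png",cv2.resize(im[75:275,120:380],None,fx=3,fy=3))
E
```

```text
[107 193  94] [[ 492.33009608 -355.03501474    8.        ]]
blue rect [ 506.  -352.8] [129.9  85.7] 274.4 centroid local [ -0.3 -13. ]
[ 492.5 -353.8] 274.4
[148 153 152] [149 154 152] [126 123 122] [148 154 152] [51 51 49]
[140 173  14  29 350] [146.50285714 187.36      ] [[504.4574659  -95.09523899 100.        ]]
```

View pics/t.png

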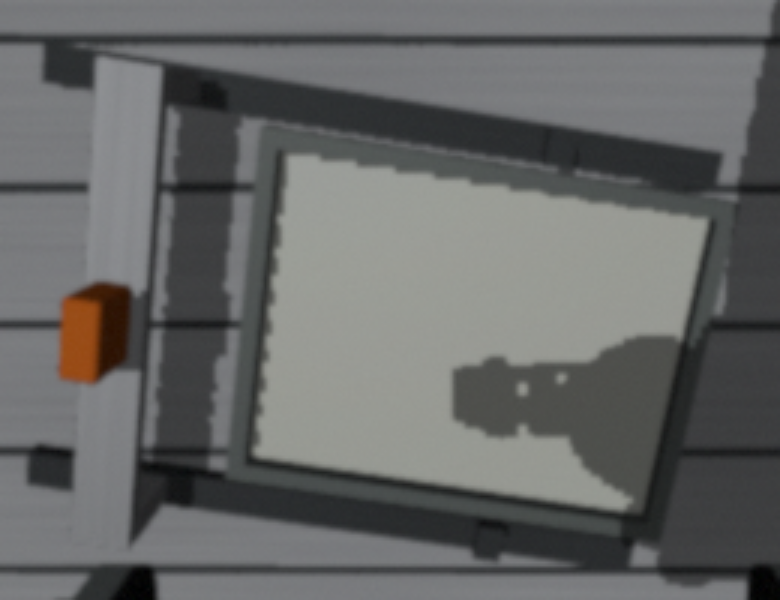

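```bash
python3 - <<'E'
from h import *
import pickle
w=pickle.load(open("w.pkl","rb"));im,m=w["T"]
g=cv2.inRange(im,np.array((135,135,135)),np.array((200,200,200)))
n,l,st,ce=cv2.connectedComponentsWithStats(g);i=l[160,280];print(st[i])
v,u=np.nonzero(l==i)
P=ray(m,np.c_[u,v],5)[:,:2];c,s,a=rect(P);print(c,s,np.degrees(a))
hull=cv2.convexHull(np.c_[u,v].astype(np.float32));q=cv2.approxPolyDP(hull,6,True)[:,0];Q=ray(m,q,5)[:,:2];print(q,Q.round(1))
# wall-top inner corners hand-read from crop (x3)
c4=np.array([(281,148),(715,216),(648,517),(248,460)])/3+(120,75)
for z in(5,17):print(z,ray(m,c4,z)[:,:2].round(1))
# outer wall top corners
o4=np.array([(263,124),(737,202),(662,541),(230,478)])/3+(120,75)
A=ray(m,o4,17)[:,:2];print('outer',A.round(1),A.mean(0),np.linalg.norm(A-np.roll(A,-1,0),axis=1), np.degrees(np.arctan2(*(A[1]-A[0])[::-1])),np.degrees(np.arctan2(*(A[2]-A[3])[::-1])))
E
```

```text
[  205   127   150   117 10968]
[526.65405273  42.32401276] (180.4392852783203, 136.022216796875) 81.11273956298828
[[354. 148.]
 [327. 243.]
 [205. 225.]
 [216. 127.]] [[473.5 140.9]
 [605.1 112.8]
 [578.7 -56.5]
 [447.6 -35.6]]
5 [[444.4 -38.4]
 [472.2 146.4]
 [611.6 125.8]
 [583.6 -60. ]]
17 [[444.  -36.4]
 [471.  143.2]
 [606.5 123.2]
 [579.3 -57.4]]
outer [[434.5 -43.3]
 [465.3 151.9]
 [618.4 130.3]
 [587.9 -65.9]] [526.50903981  43.23153121] [197.5402035  154.61199943 198.58649647 155.01063239] 81.05278031540206 81.17168419951088
```

```bash
python3 - <<'E'
import numpy as np, itertools
c,s=lambda k:[1,0,-1,0][k%4],lambda k:[0,1,0,-1][k%4]
# cells in mm relative to bar centre, origin offset
S={'L':([(-45,0),(0,0),(45,0),(-45,45)],(-11,5)),'T':([(-45,0),(0,0),(45,0),(0,45)],(0,9))}
grid={(x,y) for x in(-67.5,-22.5,22.5,67.5) for y in(-45,0,45)}
pl={}
for n,(cl,o) in S.items():
    pl[n]=[]
    for k in range(4):
        r=lambda p:(c(k)*p[0]-s(k)*p[1],s(k)*p[0]+c(k)*p[1])
        for g in grid:
            C=frozenset((g[0]+r(p)[0],g[1]+r(p)[1]) for p in cl)
            if C<=grid: pl[n].append((C,k*90,(g[0]+r(o)[0],g[1]+r(o)[1]),g))
for l in pl['L']:
    for a,b in itertools.combinations(pl['T'],2):
        if len(l[0]|a[0]|b[0])==12: print('L',l[1:],'T',a[1:],'T',b[1:])
E
```

```text
L (0, (-33.5, -40), (-22.5, -45)) T (90, (58.5, 0), (67.5, 0)) T (180, (-22.5, 36), (-22.5, 45))
L (180, (33.5, 40), (22.5, 45)) T (0, (22.5, -36), (22.5, -45)) T (270, (-58.5, 0), (-67.5, 0))
```

```bash
cat > pp.py <<'E'
from h import *
from bench import bot, solve_ik, imaging
TC=np.array([527.,43.2]); TY=np.radians(81.2)
W=lambda x,y: TC+Rm(TY)@np.array([x,y])
wrap=lambda a:(a+np.pi)%(2*np.pi)-np.pi
def choose(pa,a,pb,b):
    best=None
    d=wrap(b-a)
    for k in(0,1):
        psi=a+np.pi/2+k*np.pi
        q=[wrap(np.arctan2(p[1],p[0])+np.pi-y) for p,y in((pa,psi),(pb,psi+d))]
        sc=max(abs(q[0]),abs(q[1]))
        if best is None or sc<best[0]: best=(sc,psi,psi+d,q)
    return best
def goto(p,psi,z): bot.move_ptp([p[0],p[1],z],[np.pi,0,wrap(psi)])
def pickplace(pa,a,pb,b,zt=17,zp=22.5):
    _,s1,s2,q=choose(pa,a,pb,b); print('q6',np.round(q,2))
    bot.grip(0.5); goto(pa,s1,110)
    print('hit' if bot.movel([*pa,zt],max_speed=120,threshold=15) else 'down')
    bot.grip(0.0,effort=60); st=bot.get_state();print('opening',st['opening'],st['tcp_pos'].round(1))
    bot.movel([*pa,110],max_speed=200); st=bot.get_state();print('lift opening',st['opening'],st['contact_force'].round(1))
    goto(pb,s2,110); bot.movel([*pb,40],max_speed=150)
    hit=bot.movel([*pb,zp],max_speed=40,threshold=12); st=bot.get_state()
    print('place hit',hit,st['tcp_pos'].round(1),st['contact_force'].round(1),'t',st['t'])
    return s2
def release(pb):
    bot.grip(0.35); bot.movel([*pb,120],max_speed=200)
E
python3 - <<'E'
from pp import *
pb=W(-33.5,-40)
pickplace(np.array([610.1,299.0]),np.radians(124.4),pb,TY)
if bot.get_state()['tcp_pos'][2]<24.5: release(pb)
im=imaging.capture("side");cv2.imwrite("pics/s1.png",cv2.resize(im[130:330,150:400],None,fx=3,fy=3))
print(bot.get_state()['t'])
E
```

```text
q6 [-0.14  0.16]
down
opening 0.13216714006169902 [611.  299.2  18.2]
lift opening 0.1286854267351773 [-0.  -0.9 -3.5]
place hit True [561.6   3.9  23.2] [-0.4  0.4  4.7] t 11.7
12.7167
```

View pics/s1.png

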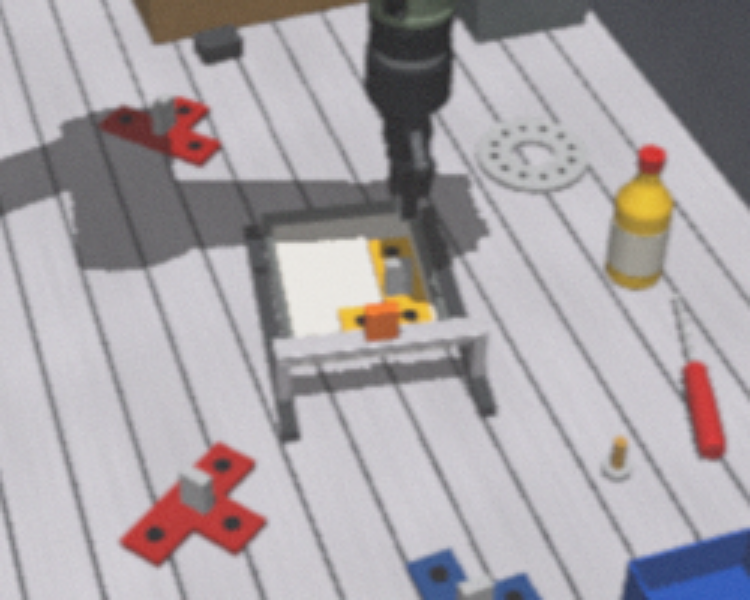

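The L-plate lies in the tray's -x/-y corner at about (390,290), with its tab at (398,275), and looks flat. Next is red into its 180° slot, with a wrist check over the tray afterwards.

```bash
python3 - <<'E'
from pp import *
import pickle
pb=W(-22.5,36)
pickplace(np.array([411.1,331.0]),np.radians(310.9),pb,TY+np.pi)
if bot.get_state()['tcp_pos'][2]<24.5:
    release(pb)
    bot.move_ptp([480,30,290],[np.pi,0,np.pi]); bot.dwell(.25)
    m=imaging.camera_model("wrist"); im=imaging.capture("wrist"); pickle.dump((im,m),open("w2.pkl","wb"))
    cv2.imwrite("pics/w2.png",cv2.resize(im[75:275,120:380],None,fx=3,fy=3))
    iT=np.degrees(TY)
    for c,n in(('red',W(-22.5,22)),('yellow',W(-22,-22))):
        o,a=plate(im,m,c,n,13); print(c,(Rm(TY).T@(o-TC)).round(1),np.degrees(wrap(a-TY)).round(1))
print(bot.get_state()['t'])
E
```

```text
q6 [-0.04  0.21]
down
opening 0.1250755895225978 [411.8 331.4  17.9]
lift opening 0.12667987442578463 [-0.8 -0.7 -3.1]
place hit True [488.1  26.4  22.9] [-0.9 -0.4  5. ] t 18.55
red rect [498.7  28.4] [129.8  84.7] 261.2 centroid local [  0.6 -13.1]
red [-18.9  39.2] 180.0
yellow rect [544.2  21.6] [130.9  86.1] 81.2 centroid local [-12.3  -9.5]
yellow [-29.7 -37.8] 0.0
20.5333
```

View pics/w2.png

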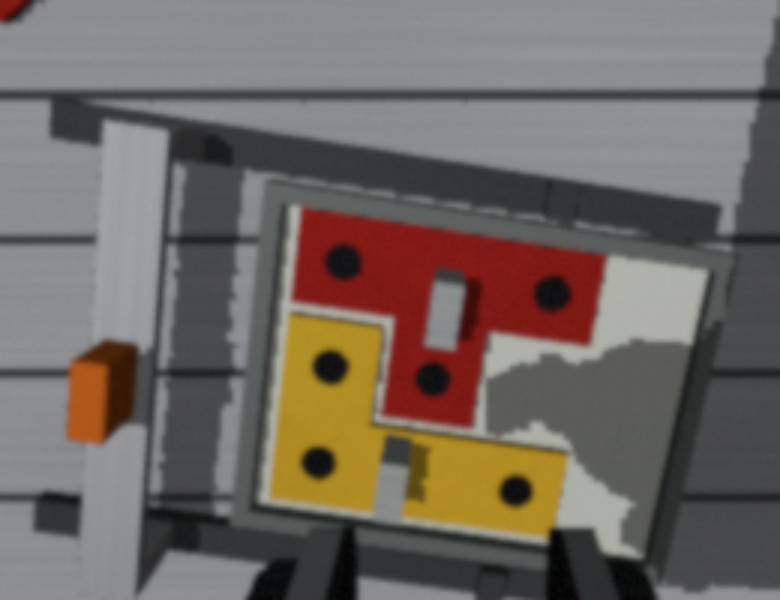

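```bash
python3 - <<'E'
from pp import *
import pickle
im,m=pickle.load(open("w2.pkl","rb"))
f=lambda pts,z:((ray(m,np.array(pts)/3+(120,75),z)[:,:2]-TC)@Rm(TY)).round(1)
print('floor TR, right mid, BR',f([(708,268),(682,390),(647,550)],5).tolist())
print('outer top TL TR BL',f([(268,180),(736,256),(232,525)],17).tolist())
print('inner top TL, BL',f([(285,203),(262,500)],17).tolist())
# subpixel: right wall by gradient along tray-x lines at z=5
g=cv2.cvtColor(im,cv2.COLOR_BGR2GRAY).astype(np.float32)
for y in(-55,-45,55,60):
    xs=np.arange(-105,106,.5);P=np.array([[*W(x,y),5] for x in xs]);uv=proj(m,P).astype(np.float32)
    v=cv2.remap(g,uv[:,:1],uv[:,1:],1)[:,0]; d=np.gradient(v)
    s=xs>75; print(y,'right edge',xs[s][np.argmin(d[s])],'left',xs[xs<-75][np.argmax(d[xs<-75])])
E
```

```text
floor TR, right mid, BR [[91.0, 68.9], [91.8, 13.4], [92.5, -65.6]]
outer top TL TR BL [[-99.3, 77.9], [98.1, 76.9], [-99.7, -77.1]]
inner top TL, BL [[-91.4, 69.7], [-87.5, -62.9]]
-55 right edge 77.0 left -91.5
-45 right edge 91.0 left -91.0
55 right edge 91.0 left -91.0
60 right edge 91.0 left -91.5
```

In camera terms the placed plates sit about (+3.5,+2.7) mm from nominal, while the tray edges are at ±91. So the wrist camera has a constant bias of about 4 mm relative to the robot. I'll slide both plates 4 mm towards -x for slack, then place blue with the bias corrected.

```bash
python3 - <<'E'
from pp import *
import pickle
for x,y in((-22.5,36),(-33.5,-40)):
    p=W(x,y); q=W(x-4,y); bot.grip(.35); goto(p,TY+np.pi/2,80)
    bot.movel([*p,23],max_speed=120,threshold=15); bot.grip(0.0,effort=30)
    print(bot.get_state()['opening'],bot.movel([*q,23],max_speed=30,threshold=20))
    bot.grip(.35); bot.movel([*q,100],max_speed=200)
pb=W(55,-0.2)
pickplace(np.array([494.3,-357.]),np.radians(274.4),pb,TY+np.pi/2)
if bot.get_state()['tcp_pos'][2]<24.5:
    release(pb)
    bot.move_ptp([480,30,290],[np.pi,0,np.pi]); bot.dwell(.25)
m=imaging.camera_model("wrist"); im=imaging.capture("wrist"); pickle.dump((im,m),open("w3.pkl","wb"))
cv2.imwrite("pics/w3.png",cv2.resize(im[75:275,120:380],None,fx=3,fy=3))
print(bot.get_state()['t'])
for c,n in(('red',W(-22.5,22)),('yellow',W(-22,-22)),('blue',W(45,0))):
    o,a=plate(im,m,c,n,13); print(c,(Rm(TY).T@(o-TC)).round(1),np.degrees(wrap(a-TY)).round(1))
E
```

```text
0.1310183920794496 False
0.13335649653575501 False
q6 [-0.7  1.9]
down
opening 0.13229539058249906 [ 494.9 -357.5   18. ]
lift opening 0.12587356987518158 [ 0.2 -0.1 -3. ]
place hit False [535.5  97.5  22.3] [ 0.3  0.6 -0.1] t 33.3167
36.2833
red rect [498.3  25.1] [130.3  84.8] 261.1 centroid local [  8.8 -13.1]
red [-22.3  39.1] 179.9
yellow rect [550.6  13.2] [153.9  69.2] 55.0 centroid local [-12.7  -0.1]
yellow [-43.6 -38.7] -26.2Traceback (most recent call last):
  File "<stdin>", line 17, in <module>
  File "h.py", line 29, in plate
    P=ray(m,np.vstack(P),z)[:,:2]
            ~~~~~~~~~^^^
    return _nx.concatenate(arrs, 0, dtype=dtype, casting=casting)
           ~~~~~~~~~~~~~~~^^^^^^^^^^^^^^^^^^^^^^^^^^^^^^^^^^^^^^^
ValueError: need at least one array to concatenate
```

View pics/w3.png

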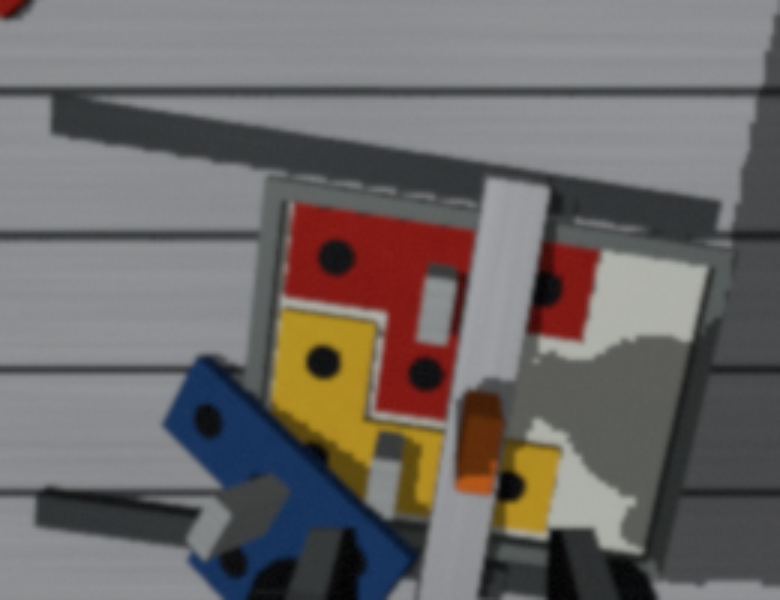

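Blue was swept into the parked bridge on its way over, because I carried it too low. It pushed the bridge over the tray and now leans on the -y wall at crop (280,480). I must lift blue out, retract the bridge and place blue again. I'll look from the fixed cameras first.

```bash
python3 - <<'E'
from pp import *
import pickle
o={}
for n in("side","scene"):
    o[n]=(imaging.capture(n),imaging.camera_model(n))
pickle.dump(o,open("f.pkl","wb"))
a=cv2.resize(o["side"][0][170:310,210:340],(400,431),interpolation=2);b=cv2.resize(o["scene"][0][190:290,190:340],(400,267),interpolation=2)
b=cv2.copyMakeBorder(b,0,164,0,0,0);cv2.imwrite("pics/f.png",np.hstack([a,b]))
E
```

```text
(no output)
```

View pics/f.png

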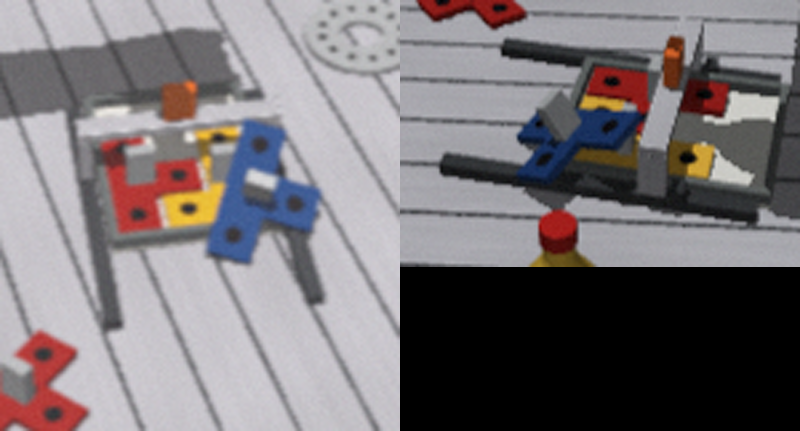

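Side crop: blue's bar holes are at (260,145) and (233,235), its leg hole at (294,203) and its tab at (262,178). Scene crop: the matching holes are at (613,127), (537,126) and (545,159). The plate is tilted, resting on the L's tab and the wall. I'll triangulate it.

```bash
python3 - <<'E'
from pp import *
import pickle
o=pickle.load(open("f.pkl","rb"));ms=o["side"][1];mc=o["scene"][1];_,mw=pickle.load(open("w3.pkl","rb"))
S=lambda p:np.array(p)*[130/400,140/431]+[210,170]
C=lambda p:(np.array(p)-[400,0])*.375+[190,190]
Wp=lambda p:np.array(p)/3+[120,75]
def tri(obs):
    A=np.zeros((3,3));b=np.zeros(3);L=[]
    for m,uv in obs:
        p=np.array(m["position"]);d=ray(m,uv,0)[0]-p;d/=np.linalg.norm(d);Q=np.eye(3)-np.outer(d,d);A+=Q;b+=Q@p;L.append((Q,p))
    x=np.linalg.solve(A,b);return x,[np.linalg.norm(Q@(x-p)).round(1) for Q,p in L]
pts={}
for n,ob in dict(b1=[(ms,S((260,145))),(mc,C((613,127)))],b2=[(ms,S((233,235))),(mc,C((537,126))),(mw,Wp((207,420)))],
  leg=[(ms,S((294,203))),(mc,C((545,159))),(mw,Wp((235,563)))]).items():
    x,r=tri(ob);pts[n]=x;print(n,x.round(1),r,'tray',(Rm(TY).T@(x[:2]-TC)).round(1))
b=pts['b1']-pts['b2'];mid=(pts['b1']+pts['b2'])/2;l=pts['leg']-mid;print(np.linalg.norm(b),np.linalg.norm(l))
# plate axes: leg=+y ; x = y cross z(up)
y=l/np.linalg.norm(l);n=np.cross(b,y);n*=np.sign(n[2]);n/=np.linalg.norm(n);x=np.cross(y,n)
print('x',x.round(2),'y',y.round(2),'n',n.round(2),'tilt',np.degrees(np.arccos(n[2])))
top=mid+9*y; print('tab base(top of plate)',top.round(1),'tab top',(top+38*n).round(1),'lowest/yaw x',np.degrees(np.arctan2(x[1],x[0])))
# check reprojection of tab top
print(((proj(ms,top+38*n)[0]-[210,170])/[130/400,140/431]).round(),((proj(mc,top+38*n)[0]-190)/.375+[400,0]).round(),((proj(mw,top+38*n)[0]-[120,75])*3).round())
E
```

```text
b1 [589.8  -9.4  56.6] [np.float64(2.0), np.float64(2.0)] tray [-42.4 -70.1]
b2 [541.8 -77.6  16. ] [np.float64(2.0), np.float64(3.4), np.float64(2.2)] tray [-117.2  -33.1]
leg [603.2 -65.4  29.6] [np.float64(1.1), np.float64(1.0), np.float64(1.0)] tray [-95.6 -91.9]
92.79334082059921 43.81866765182352
x [-0.51 -0.74 -0.44] y [ 0.85 -0.5  -0.15] n [-0.1  -0.45  0.89] tilt 27.71619275688818
tab base(top of plate) [573.5 -48.   34.9] tab top [569.5 -65.2  68.6] lowest/yaw x -124.63946388802829
[260. 179.] [548. 100.] [207. 529.]
```

```bash
cat > st.py <<'E'
from pp import *
x=np.array([-.51,-.74,-.44]);n=np.array([-.1,-.45,.89]);top=np.array([573.5,-48,34.9])
n/=np.linalg.norm(n);x-=n*(x@n);x/=np.linalg.norm(x)
a=TY+np.pi/2; best=None
for sg in(1,-1):
    Y=sg*x;Z=-n;X=np.cross(Y,Z);e=R.from_matrix(np.c_[X,Y,Z]).as_euler('xyz')
    pre=top+60*n;g=top+10*n;up=g+[0,0,110]
    psi=wrap(a+sg*np.pi/2)
    q=[solve_ik(list(p),list(r)) for p,r in((pre,e),(g,e),(up,e),((485,245,190),(np.pi,0,psi)),((485,245,17),(np.pi,0,psi)),([*W(57,0),23],(np.pi,0,psi)))]
    print(sg,e.round(2),[None if v is None else np.round(v,2).tolist() for v in q])
    if all(v is not None for v in q):
        s=np.abs(np.array(q)[:,5]).max()
        if best is None or s<best[0]: best=(s,sg,e,pre,g,up,psi)
E
python3 - <<'E'
from st import *
s,sg,e,pre,g,up,psi=best;print(sg,psi)
bot.grip(.5);bot.move_ptp(list(pre),list(e))
print('hit',bot.movel(list(g),max_speed=80,threshold=10))
bot.grip(0.0,effort=90);st=bot.get_state();print(st['opening'],st['tcp_pos'].round(1),g.round(1))
if st['opening']>.09:
    bot.movel(list(up),max_speed=160);st=bot.get_state();print(st['opening'],st['contact_force'].round(1),st['t'])
E
```

```text
1 [-2.69  0.16 -0.53] [[-0.5, 0.58, -0.3, 0.84, 0.46, -3.12], [-0.46, 0.63, -0.34, 0.73, 0.46, -3.07], [-0.46, 0.49, -0.25, 0.96, 0.46, -3.07], [0.33, 0.35, -0.28, 0.95, 0.0, -1.09], [0.33, 0.55, -0.46, 0.55, 0.0, -1.09], [0.05, 0.55, -0.46, 0.57, 0.0, -1.37]]
-1 [ 2.69 -0.16  2.62] [[-0.5, 0.58, -0.3, 0.84, 0.46, 0.03], [-0.46, 0.63, -0.34, 0.73, 0.46, 0.07], [-0.46, 0.49, -0.25, 0.96, 0.46, 0.07], [0.33, 0.35, -0.28, 0.95, 0.0, 2.06], [0.33, 0.55, -0.46, 0.55, 0.0, 2.06], [0.05, 0.55, -0.46, 0.57, 0.0, 1.77]]
-1 1.4172073526193953
hit False
0.12850716563083783 [572.6 -53.1  44. ] [572.5 -52.5  43.8]
0.12394205056924153 [-0.3 -0.7 -3.4] 39.6417
```

```bash
python3 - <<'E'
from st import *
import pickle
_,mw=pickle.load(open("w3.pkl","rb"))
print('beam ends tray',[(Rm(TY).T@(ray(mw,np.array(p)/3+[120,75],66)[0,:2]-TC)).round(1) for p in((518,182),(487,385))])
s,sg,e,pre,g,up,psi=best
up2=bot.get_state()['tcp_pos']
bot.move_ptp([485,245,190],[np.pi,0,psi])
bot.movel([485,245,45],max_speed=200)
print('hit',bot.movel([485,245,15],max_speed=40,threshold=6),bot.get_state()['tcp_pos'].round(1),bot.get_state()['opening'])
bot.grip(.4);bot.movel([485,245,150],max_speed=250)
bot.dwell(.1);m=imaging.camera_model("wrist");im=imaging.capture("wrist");pickle.dump((im,m),open("w4.pkl","wb"));cv2.imwrite("pics/w4.png",im)
print(bot.get_state()['t'])
E
```

```text
1 [-2.69  0.16 -0.53] [[-0.5, 0.58, -0.3, 0.84, 0.46, -3.12], [-0.46, 0.63, -0.34, 0.73, 0.46, -3.07], [-0.46, 0.49, -0.25, 0.96, 0.46, -3.07], [0.33, 0.35, -0.28, 0.95, 0.0, -1.09], [0.33, 0.55, -0.46, 0.55, 0.0, -1.09], [0.05, 0.55, -0.46, 0.57, 0.0, -1.37]]
-1 [ 2.69 -0.16  2.62] [[-0.5, 0.58, -0.3, 0.84, 0.46, 0.03], [-0.46, 0.63, -0.34, 0.73, 0.46, 0.07], [-0.46, 0.49, -0.25, 0.96, 0.46, 0.07], [0.33, 0.35, -0.28, 0.95, 0.0, 2.06], [0.33, 0.55, -0.46, 0.55, 0.0, 2.06], [0.05, 0.55, -0.46, 0.57, 0.0, 1.77]]
beam ends tray [array([-1.1, 94.1]), array([ 0.3, 16.8])]
hit True [484.6 245.3  17.7] 0.1265753599905237
44.0833
```

View pics/w4.png

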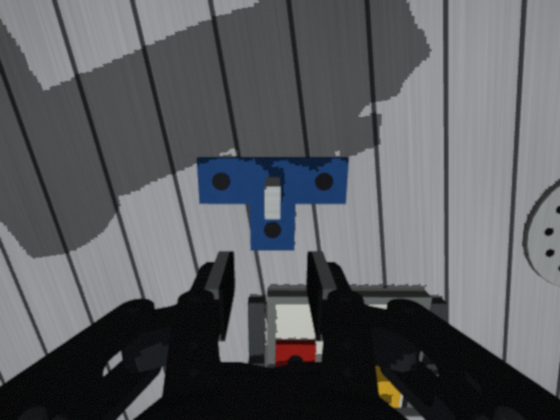

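```bash
python3 - <<'E'
from pp import *
import pickle
im,m=pickle.load(open("w4.pkl","rb"))
o,a=plate(im,m,'blue',(485,240),8);t=np.array([484.7,245.3])
d=o-t;print('tray-frame apparent offset from TCP',(Rm(TY).T@d).round(1),'yaw rel tray',np.degrees(wrap(a-TY)).round(1))
psi=wrap(TY+np.pi/2)
p=W(-3.5,-2.7);q=W(-73.5,-2.7)
bot.grip(.6);bot.move_ptp([*p,135],[np.pi,0,psi])
print('hit',bot.movel([*p,80],max_speed=150,threshold=12));bot.grip(0,effort=40);print(bot.get_state()['opening'],bot.get_state()['tcp_pos'].round(1))
print('hit',bot.movel([*q,80],max_speed=120,threshold=25));bot.grip(.5);bot.movel([*q,135],max_speed=250)
print(bot.get_state()['tcp_pos'].round(1),bot.get_state()['t'])
im=imaging.capture("wrist");cv2.imwrite("pics/w5.png",im);pickle.dump((im,imaging.camera_model("wrist")),open("w5.pkl","wb"))
E
```

```text
blue rect [484.5 236. ] [129.6  86.5] 171.3 centroid local [ -0.  -14.1]
tray-frame apparent offset from TCP [ 4.3 -1.2] yaw rel tray 90.1
hit False
0.15050052680398765 [529.9  39.2  81.1]
hit False
[519.4 -29.9 136.2] 48.5417
```

```bash
python3 - <<'E'
from pp import *
import pickle
psi=TY; pa=(485,245); pb=W(52.5,-1.4)
bot.grip(.4); bot.move_ptp([*pa,100],[np.pi,0,psi])
print('hit',bot.movel([*pa,17.5],max_speed=150,threshold=15));bot.grip(0,effort=60);print(bot.get_state()['opening'])
bot.movel([*pa,90],max_speed=200)
bot.movel([*pb,75],max_speed=180); bot.movel([*pb,35],max_speed=120)
h=bot.movel([*pb,22.5],max_speed=40,threshold=8);st=bot.get_state();print('place',h,st['tcp_pos'].round(1),st['contact_force'].round(1),st['opening'],st['t'])
if st['tcp_pos'][2]<24.3:
    bot.grip(.35);bot.movel([*pb,140],max_speed=250)
o=imaging.capture("side"),imaging.capture("wrist");m=imaging.camera_model("wrist");pickle.dump((o,m),open("w6.pkl","wb"))
print(bot.get_state()['t'])
a=cv2.resize(o[0][170:310,210:340],(400,431),interpolation=2);b=cv2.resize(o[1],(400,300));b=cv2.copyMakeBorder(b,0,131,0,0,0)
cv2.imwrite("pics/w6.png",np.hstack([a,b]))
E
```

```text
hit False
0.1266224206563877
place True [538.   95.8  30.9] [-1.1  1.8  4.1] 0.12185948469511768 53.975
54.075
```

View pics/w6.png

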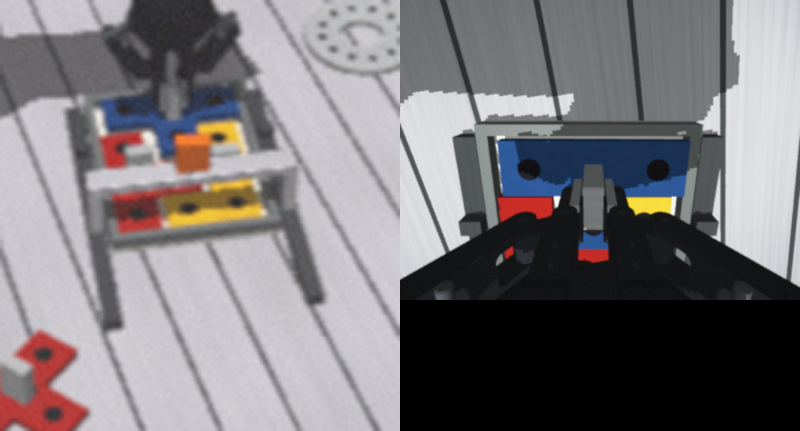

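Blue stopped 8 mm high, so it rests on a neighbour's edge. I'll measure the gaps from this image offline, with no robot time, before nudging.

```bash
python3 - <<'E'
from pp import *
import pickle
(o,im),m=pickle.load(open("w6.pkl","rb"));print(m['position'],m['rotation'])
cr=im[150:390,90:450];cv2.imwrite("pics/w6b.png",cv2.resize(cr,None,fx=2.2,fy=2.2,interpolation=2))
E
```

```text
[549.17912976 167.57794865 173.76477551] [-0.28168747 -0.00235206 -0.15232852]
```

View pics/w6b.png

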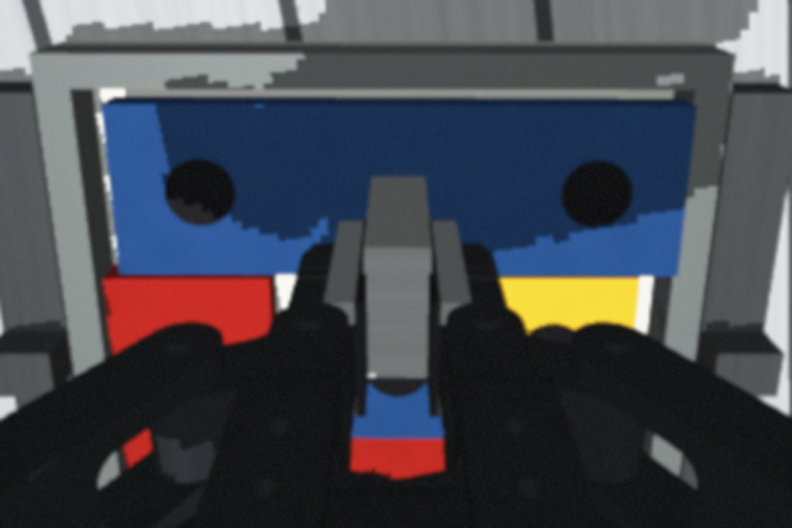

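```bash
python3 - <<'E'
from pp import *
import pickle
(_,im),m=pickle.load(open("w6.pkl","rb"))
f=lambda n,pts,z:print(n,z,((ray(m,np.array(pts)/2.2+(90,150),z)[:,:2]-TC)@Rm(TY)).round(1).tolist())
f('blue corners TL TR BR BL',[(103,100),(694,103),(677,275),(119,275)],21.4)
f('blue leg tip',[(352,438),(443,438)],21.4)
f('red leg visible? ',[(352,470)],13)
f('wall inner top R (2pts) L(2pts)',[(690,95),(668,355),(73,92),(103,370)],17)
f('floor strip far: wall base',[(300,92),(660,92)],5)
f('wall top inner far',[(300,88),(660,88)],17)
f('wall outer corners TL TR',[(33,52),(733,50)],17)
f('red top corner right, left',[(270,277),(105,278)],13)
f('yellow right',[(638,277)],13)
E
```

```text
blue corners TL TR BR BL 21.4 [[88.5, 60.3], [87.9, -68.0], [46.6, -68.8], [46.5, 61.3]]
blue leg tip 21.4 [[1.4, 7.7], [1.4, -15.1]]
red leg visible?  13 [[-15.7, 8.5]]
wall inner top R (2pts) L(2pts) 17 [[88.7, -68.8], [22.3, -70.9], [89.2, 68.6], [18.0, 69.9]]
floor strip far: wall base 5 [[86.4, 19.8], [86.5, -66.5]]
wall top inner far 17 [[90.2, 18.1], [90.3, -61.9]]
wall outer corners TL TR 17 [[98.2, 76.3], [98.8, -77.1]]
red top corner right, left 13 [[41.6, 27.8], [41.3, 68.3]]
yellow right 13 [[41.6, -62.9]]
```

Blue sits about 4 to 5 mm too far towards -y, so its leg overlaps the yellow bar. Its x position is fine. I'll lift, shift +5 mm in tray y, and lower again.

```bash
python3 - <<'E'
from pp import *
import pickle
pb=W(51.9,3.6)
bot.movel([*W(52.5,-1.4),35],max_speed=60); bot.movel([*pb,35],max_speed=40)
h=bot.movel([*pb,22.5],max_speed=40,threshold=8);st=bot.get_state();print('place',h,st['tcp_pos'].round(1),st['contact_force'].round(1),st['t'])
if st['tcp_pos'][2]<24.5:
    bot.grip(.35);bot.movel([*pb,140],max_speed=250); print(bot.get_state()['t'])
E
```

```text
place True [531.6  94.8  23.6] [1.4 0.2 2.7] 54.9333
55.875
```

```bash
python3 - <<'E'
from pp import *
import pickle
psi=wrap(TY+np.pi/2);p=W(-73.5,-2.7);q=W(-0.5,-2.7)
bot.grip(.5);bot.move_ptp([*p,135],[np.pi,0,psi])
bot.movel([*p,80],max_speed=150,threshold=12);bot.grip(0,effort=40);print(bot.get_state()['opening'])
print('stop',bot.movel([*q,80],max_speed=90,threshold=25));s=bot.get_state();print('tray',((s['tcp_pos'][:2]-TC)@Rm(TY)).round(1),s['contact_force'].round(1))
bot.grip(.5);bot.movel([*((bot.get_state()['tcp_pos'])[:2]),140],max_speed=250)
bot.move_ptp([480,30,290],[np.pi,0,np.pi]);bot.dwell(.1)
m=imaging.camera_model("wrist");im=imaging.capture("wrist");sd=imaging.capture("side");print(bot.get_state()['t'])
a=cv2.resize(im[75:275,120:380],(400,308));b=cv2.resize(sd[170:310,210:340],(400,431),interpolation=2)
cv2.imwrite("pics/end.png",np.hstack([cv2.copyMakeBorder(a,0,123,0,0,0),b]))
ray_=lambda p:((ray(m,np.array(p),13)[:,:2]-TC)@Rm(TY)).round(1)
k=cv2.inRange(cv2.cvtColor(im,cv2.COLOR_BGR2HSV),np.array((100,110,25)),np.array((130,255,255)))
v,u=np.nonzero(k[130:270,200:370]);P=ray_(np.c_[u+200,v+130]);print('blue x',np.percentile(P[:,0],[.5,99.5]),'y',np.percentile(P[:,1],[.5,99.5]))
E
```

```text
0.15416662126814698
stop False
tray [-3.5 -3.8] [ -2.3 -10.2   7.6]
61.25
blue x [18.3435 84.5   ] y [-59.3     68.0565]
```

View pics/end.png

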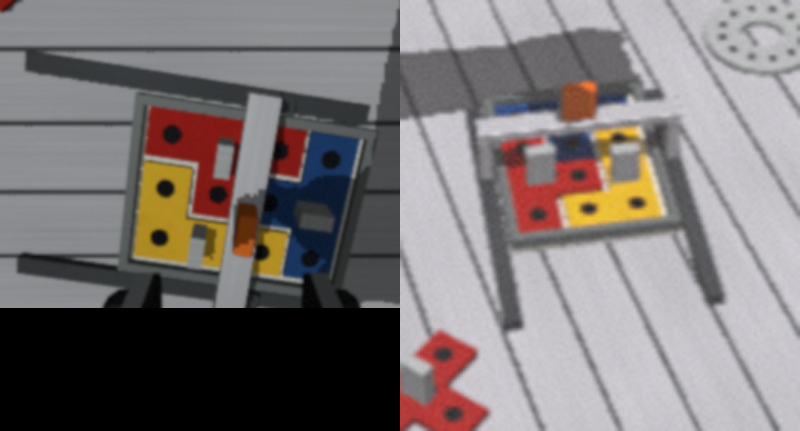

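The wrist view (left) shows red, yellow and blue interlocked side by side inside the walls. The bridge beam at (262,200) is over the tray centre. The side view agrees, and the gripper is clear.

```bash
python3 -c "
from bench import bot
bot.sign_off()"
```

```text
the job is handed in; nothing more can be done
```

The three plates are packed in the tray, the bridge is slid home, and the job was handed in at about 61 s on the robot's clock. No verdict was reported.

- **Packing:** The yellow L, red T and blue T lie interlocked side by side. The red one is the T that started farthest to the robot's left. The last wrist and side views show all three inside the walls and seemingly flat. Each was released at floor height (TCP 22.9–23.6 mm).
- **Bridge:** The arm was commanded 3 mm past home. It stopped where I had reckoned home to be, pushing with about 10 N, which suggests the bridge was against its stop. The final view shows the beam over the tray centre. I have no direct reading of the joint.

**What went wrong on the way:**
- **Collision:** I first carried blue too low. It struck the parked bridge, pushed it home early and fell, ending up tilted on the tray wall. I lifted blue out with a tilted grasp, set it down on the table and drew the bridge back about 70 mm before going on.
- **Second try at blue:** It landed 8 mm high, on the yellow plate's edge. I shifted it 5 mm and it went down to the floor.
- **Camera disagreement:** The wrist camera read about 4 mm off from the robot's own positions, which I corrected for. By its last reading, blue clears one long wall by only about 1 to 2 mm.
- **Not checked:** I did not measure the bystanders at the end, though the last pictures, which show only some of them, show nothing displaced.

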